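# Feel along a ground frame for burrs

## Task

The bent steel frame on the bench has just been ground along its top: feel it for burrs. With the fingers closed, begin at the end where the orange puck stands and run the fingertips lightly along the bright strip to the other end, touching every one of the seven red paint marks in turn, then lift the hand clear. Do not grip or press hard on the frame, and leave the pucks, the pulley and the paint bottle where they are.

Things in the scene. Friction and masses are not known exactly. Their poses are not given: they have to be found in the camera images.
- frame: Dark steel tube, 30 mm square, in a flat arch of three 110 mm lengths (bends 35 degrees), level, top face 62 mm above the bench. A bright strip 10 mm wide with seven flat red dots (11 mm) runs along its top. Origin on the bench under the arch's middle: the middle length runs along its y at x = +31.5 mm, the ends lie at x = -31.5, y = -145 and +145 mm; z up.
- rest: Grey plate, 110 x 190 x 8 mm, fixed to the bench, with two springs that carry the frame; same origin and axes as the frame. Pushed from above the frame sinks straight down, 2 mm per newton after the first 0.5 N, to a stop at 15 mm (8 N), and springs back; it cannot move sideways. Over 15 N on the frame is pressing hard.
- start_puck: Orange round puck, 38 mm across, 22 mm high, 150 g, loose, on the bench just beyond the end of the frame where the touch must begin (which end varies): about 50 to 85 mm, horizontally, from the first paint mark. Origin at the centre of its underside.
- finish_puck: Blue round puck of the same shape and size, loose, beyond the other end of the frame. Origin at the centre of its underside.
- pulley: Loose aluminium pulley lying flat, 52 mm across, 24 mm high, in the hollow of the arch. Origin at the centre of its underside.
- paint_bottle: Small loose upright bottle with yellow cap, 36 mm across, 85 mm high, behind the frame. Origin at the centre of its underside.
- mark0 (a point): Centre of paint mark 0 on the top face of the frame (62 mm above the bench). mark0 to mark6 follow one another along the strip, 50 mm apart along it; mark0 is 15 mm from the end at the frame's own -y, mark6 15 mm from the end at +y. Begin at whichever of the two is nearer the orange puck.
- mark1 (a point): Paint mark 1 in the row, as mark0.
- mark2 (a point): Paint mark 2 in the row, as mark0.
- mark3 (a point): Paint mark 3 in the row, as mark0.
- mark4 (a point): Paint mark 4 in the row, as mark0.
- mark5 (a point): Paint mark 5 in the row, as mark0.
- mark6 (a point): Paint mark 6 in the row, as mark0.
Things that resemble listed ones, but are neither listed nor needed, are in the scene too. What is shaped like the start_puck but turquoise is not meant.

How it is judged:
By the outcome, as a careful person would: the job done as asked, in the order asked, and still so for the second after the job is handed in, with the robot touching nothing.
It also fails if it takes over 42 s, if anything falls off the work surface, if the arm or the gripper's body presses on something with over 40 N, if the wrist force passes 120 N, or if a joint passes its speed limit or range.

## Robot

A 6-joint arm with a two-finger parallel gripper is mounted at the origin on the work surface. World frame = base frame: x ahead of the robot, y to its left, z up, the work surface at z = 0. Lengths are in m, angles in rad, forces in N, time in s.
With the tool pointing down it reaches from about 0.225 to 0.725 m from the base axis. Payload 3.1 kg.
Tool frame: the origin (TCP) lies at the very end of the fingers, on their centre line; the grasp point (between the pads) lies 19 mm behind it; z points along the fingers, y is the direction in which the jaws open and shut (so a half turn about z gives the same grasp; the last joint's range is limited). The gripper opens to 85 mm and grips with 20 to 120 N. Pads are 22 mm wide; open, the fingers measure 114 mm over their backs; the gripper's body (76 mm by 85 mm) begins 54 mm behind the grasp point. The pads swing forward as they close: fully open they stand 13 mm farther back than shut.
Start: joints at [-1.374, 0.048, 0.099, 1.622, 0, 1.443], TCP at [0.168, -0.498, 0.231] pointing down, gripper open.
Joint ranges: [-2.91, 2.91], [-0.99, 1.94], [-1.21, 1.42], [-2.12, 2.29], [-1.49, 1.47], [-3.14, 3.14]. Speed limits (rad/s): [2.79, 2.79, 3.14, 3.14, 3.14, 3.14].

## Interface

Orientations are given as a 3x3 rotation matrix whose columns are the frame's x, y, z axes.
In Python, from plant import telemetry, eyes, ticket gives the robot as it stands. The module is installed in compiled form; this text tells all that it offers.
- The arm moves only by the tool send_rows, never from a script. Its argument "commands" is a list of rows, each a list of 3 entries, a list of its own where there are three numbers: the shift along the tool's x, y, z in m, then the turn about the tool's z in degrees, then the opening, from -1 (shut) to 1 (fully open). In form: [[[x, y, z], roll, hand], ...]. A call has 1 to 12 rows; each row is the pose to reach, as a shift and turn from the pose commanded when the call began, along the tool's axes at that moment; what a row does not reach only later rows make up. A row lasts 1/8 s, in which the tool goes at most 62.5 mm and 10.7 degrees, less where a joint would pass 70% of its speed; a pose out of reach is approached as far as the arm can. A call with a gripper value outside its range is refused whole. The fingers move at their own pace and stop on an object; the grip force is fixed at half the most. Time passes only in rows, so rows that repeat a pose let the fingers close. It gives the time, the measured TCP pose, the force and the opening at its end, in the units of the state.
- telemetry.get_obs(): the state, without advancing time (a new reading comes with each control period).
- eyes.snapshot(name): name is "scene" or "top"; returns a dict with "img" (384x512x3 uint8, blue, green, red), "intrinsics" (3x3 intrinsics, pixels), "R" (3x3) and "t" (3): a world point X has camera coordinates R X + t. Camera axes: x right, y down, z forward; pixel columns grow to the right and rows downward; lengths in m; the calibration is good to about 2 mm. A picture is of the moment at which its call begins. There is no depth.
- ticket.finish_job(): hands the job in, once; it reports no verdict.
The state is a dict: "time_s": time; "joints": joint angles; "qvel": joint speeds; "effort": joint torques, N m; "tool_pos": TCP position; "ee_rot": TCP orientation; "wrist_force": force on the tool from outside, world axes, zero at the start; "moment": the same for the moment, N m; "opening": finger opening in m.
Only numpy, scipy, OpenCV 4.12 (cv2) and the standard library are available. Lean on these libraries where they do the work, as an engineer would, in place of code of your own. Each camera call takes 0.05 s, during which the arm holds its last target. There are 200 camera calls.

## Working session

There is one attempt and no reset: what is moved stays moved. The work goes in short steps, Python scripts to look and compute and a tool call to move; the robot and the scene stay as the last step left them, time stands still between calls to the robot, and variables do not carry over. Pictures are saved under pics/ and viewed, about 8 in all and at most 12, crops included, and the job is handed in when it is done.

Besides the shell and the picture viewer there is one more tool, called after "Call:" as name(argument=value, ...) on one line, values as JSON. send_rows: Moves the arm, as the interface text tells. Its arguments: {"type":"object","properties":{"commands":{"type":"array"}},"required":["commands"]}

```bash
mkdir -p pics
python3 - <<'E'
from plant import telemetry, eyes
import cv2,pickle
d={}
for n in("scene","top"):
    s=eyes.snapshot(n); d[n]=s; cv2.imwrite(f"pics/{n}0.png",s["img"]); print(n,s["intrinsics"],s["R"],s["t"])
pickle.dump(d,open("s.pkl","wb"))
o=telemetry.get_obs();print(o)
E
```

```text
scene [[357.46811472   0.         253.93896738]
 [  0.         357.46811472 191.17519505]
 [  0.           0.           1.        ]] [[ 0.00406989  0.99987575  0.01522873]
 [ 0.6220529   0.00939234 -0.78291888]
 [-0.78296464  0.01265947 -0.62193738]] [-0.04224088 -0.29590231  1.14009207]
top [[375.42594144   0.         255.84335129]
 [  0.         375.42594144 192.43371424]
 [  0.           0.           1.        ]] [[-0.00380914 -0.99874932 -0.04985274]
 [-0.99780449  0.00709232 -0.0658475 ]
 [ 0.06611872  0.04949247 -0.99658357]] [0.06474228 0.54152633 0.72870794]
{'time_s': 0.1, 'joints': array([-1.37381829e+00,  4.86888496e-02,  9.77196226e-02,  1.62202307e+00,
       -2.54190123e-05,  1.44298224e+00]), 'qvel': array([ 0.00260181, -0.00335747,  0.00413702, -0.00074309, -0.0003271 ,
       -0.00086451]), 'effort': array([ 2.98225321e-03, -3.39852011e+01,  3.20934927e+01,  1.57938770e-02,
       -1.08282327e-04, -2.43437803e-06]), 'tool_pos': array([ 0.1673937 , -0.49699233,  0.23021042]), 'ee_rot': array([[ 9.47717131e-01,  3.19111319e-01, -4.54693385e-04],
       [ 3.19111541e-01, -9.47714729e-01,  2.14853002e-03],
       [ 2.54700628e-04, -2.18129661e-03, -9.99997589e-01]]), 'wrist_force': array([-0.89449899,  0.96799128,  0.2959645 ]), 'moment': array([-0.01384052, -0.01690641, -0.00457007]), 'opening': 0.0855096153342695}
```

View pics/top0.png

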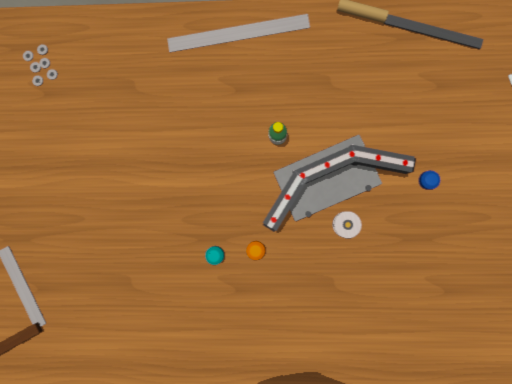

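View pics/scene0.png

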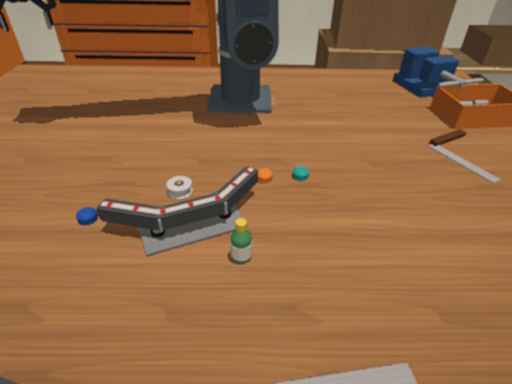

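Top view: seven red dots from about (274,220) to (405,163). The orange puck at (256,250) is by the left end, blue at (430,180), the pulley at (347,225) and the bottle at (278,130). The scene view agrees.

```bash
cat > fit.py <<'E'
import cv2,pickle,numpy as np
from scipy.optimize import least_squares
from plant import telemetry
d=pickle.load(open("s.pkl","rb"))
def cents(img,box):
    b,g,r=[img[...,i].astype(int) for i in range(3)]
    m=((r>130)&(g<70)&(b<70)).astype(np.uint8); M=np.zeros_like(m);x0,y0,x1,y1=box;M[y0:y1,x0:x1]=m[y0:y1,x0:x1]
    n,l,s,c=cv2.connectedComponentsWithStats(M); return np.array([(*c[i],s[i,4]) for i in range(1,n) if s[i,4]>2])
s=np.array([15,65,115,165,215,265,315])-165.; 
def loc(u):
    a=abs(u); e=max(a-55,0); return np.array([31.5-e*np.sin(np.radians(35)),np.sign(u)*(min(a,55)+e*np.cos(np.radians(35))),62])/1000
L=np.array([loc(u) for u in s])
def W(p,L=L): c,q=np.cos(p[2]),np.sin(p[2]); return L@np.array([[c,-q,0],[q,c,0],[0,0,1]]).T+[p[0],p[1],0]
def proj(n,X): S=d[n]; c=X@S["R"].T+S["t"]; k=c@S["intrinsics"].T; return k[:,:2]/k[:,2:]
def ray(n,uv,z):
    S=d[n]; v=S["R"].T@np.linalg.inv(S["intrinsics"])@[*uv,1]; o=-S["R"].T@S["t"]; return o+v*(z-o[2])/v[2]
if __name__=="__main__":
    T=cents(d["top"]["img"],(255,140,420,235)); Sc=cents(d["scene"]["img"],(95,165,258,225)); print(T.round(1),Sc.round(1),sep="\n")
    P=T[np.argsort(T[:,0]),:2]; Q=Sc[np.argsort(-Sc[:,0]),:2]
    for n,uv,z in(("top",(256,250),.022),("top",(215,255),.022),("top",(430,180),.022),("top",(347,225),.024),("top",(278,127),.085),("top",(274,220),.062),("top",(405,163),.062)): print(uv,ray(n,uv,z).round(4))
    best=None
    for use in(("top",),("scene",),("top","scene")):
      for flip in(0,1):
        def f(p):
            X=W(p); X=X[::-1] if flip else X
            return np.concatenate([(proj(n,X)-(P if n=="top" else Q)).ravel() for n in use if len(P if n=="top" else Q)==7])
        r=min((least_squares(f,[.45,-.1,a]) for a in np.arange(-3,3.2,1)),key=lambda r:r.cost)
        print(use,flip,r.x.round(4),"rms px",np.sqrt(np.mean(r.fun**2)).round(2),"max",abs(r.fun).max().round(2))
        if len(use)==2 and (best is None or r.cost<best[0]): best=(r.cost,flip,r.x)
    p=best[2]; X=W(p); X=X[::-1] if best[1] else X
    o=telemetry.get_obs(); print("marks in order",X.round(4))
    print("tool shift from now\n",((X-o["tool_pos"])@o["ee_rot"]).round(4)); np.save("marks.npy",X)
E
python3 fit.py
```

```text
[[351.4 153.7  20. ]
 [377.8 157.2  20. ]
 [404.9 162.5  19. ]
 [326.6 164.3  20. ]
 [302.2 175.2  17. ]
 [287.2 196.5  16. ]
 [273.4 219.4  17. ]]
[[247.3 171.2   6. ]
 [233.5 184.    4. ]
 [217.  197.5  10. ]
 [109.3 203.9  12. ]
 [190.2 203.8  12. ]
 [135.3 207.9  12. ]
 [162.7 211.5  14. ]]
(256, 250) [0.4283 0.0618 0.022 ]
(215, 255) [0.4184 0.1429 0.022 ]
(430, 180) [ 0.5635 -0.2776  0.022 ]
(347, 225) [ 0.4768 -0.1158  0.024 ]
(278, 127) [0.6575 0.0174 0.085 ]
(274, 220) [0.4873 0.026  0.062 ]
(405, 163) [ 0.5917 -0.2171  0.062 ]
('top',) 0 [ 0.5777 -0.0789 -2.742 ] rms px 17.17 max 31.33
('top',) 1 [ 0.5617 -0.0857  0.4043] rms px 0.08 max 0.14
('scene',) 0 [ 0.5752 -0.081  -2.7802] rms px 11.44 max 19.76
('scene',) 1 [ 0.5625 -0.0867  0.4046] rms px 0.2 max 0.42
('top', 'scene') 0 [ 0.5769 -0.0797  3.529 ] rms px 14.61 max 31.79
('top', 'scene') 1 [ 0.562  -0.0863  0.4048] rms px 0.29 max 0.6
marks in order [[ 4.886e-01  2.670e-02  6.200e-02]
 [ 5.311e-01  4.000e-04  6.200e-02]
 [ 5.713e-01 -2.790e-02  6.200e-02]
 [ 5.910e-01 -7.390e-02  6.200e-02]
 [ 6.107e-01 -1.198e-01  6.200e-02]
 [ 6.035e-01 -1.685e-01  6.200e-02]
 [ 5.932e-01 -2.174e-01  6.200e-02]]
tool shift from now
 [[ 0.4715 -0.3935  0.1692]
 [ 0.5034 -0.355   0.1691]
 [ 0.5324 -0.3153  0.169 ]
 [ 0.5364 -0.2655  0.1689]
 [ 0.5404 -0.2156  0.1688]
 [ 0.5181 -0.1718  0.1687]
 [ 0.4927 -0.1287  0.1686]]
```

The fit is good: residuals are under 0.6 px and the two cameras agree to about 1 mm. The start is mark6, 70 mm from the orange puck. I'm closing the hand and moving to 60 mm above it.

Call:
send_rows(commands=[[[0.05, -0.04, 0], 0, -1], [[0.1, -0.08, 0], 0, -1], [[0.15, -0.12, 0], 0, -1], [[0.2, -0.16, 0], 0, -1], [[0.25, -0.2, 0], 0, -1], [[0.3, -0.245, 0.02], 0, -1], [[0.35, -0.29, 0.04], 0, -1], [[0.4, -0.335, 0.06], 0, -1], [[0.44, -0.37, 0.085], 0, -1], [[0.471, -0.393, 0.11], 0, -1], [[0.471, -0.393, 0.11], 0, -1], [[0.471, -0.393, 0.11], 0, -1]])

```text
time_s: 1.6
tool_pos: [0.4877, 0.0254, 0.1205]
ee_rot: [[0.947, 0.32, -0.003], [0.32, -0.947, -0.0], [-0.003, -0.0, -1.0]]
wrist_force: [-1.0, -0.1, -0.3]
opening: 0.0001
```

```bash
cat > st.py <<'E'
import numpy as np
from plant import telemetry
o=telemetry.get_obs(); X=np.load("marks.npy")
print(o["time_s"],o["tool_pos"].round(4),o["wrist_force"].round(2),o["opening"].round(4),o["joints"].round(2));print(o["ee_rot"].round(4))
print(((X-o["tool_pos"])@o["ee_rot"]).round(4))
E
python3 st.py
```

```text
Traceback (most recent call last):
  File "st.py", line 4, in <module>
    print(o["time_s"],o["tool_pos"].round(4),o["wrist_force"].round(2),o["opening"].round(4),o["joints"].round(2));print(o["ee_rot"].round(4))
                                                                       ^^^^^^^^^^^^^^^^^^
AttributeError: 'float' object has no attribute 'round'
```

Call:
send_rows(commands=[[[0, 0, 0.03], 0, -1], [[0.001, -0.001, 0.047], 0, -1], [[0.001, -0.001, 0.052], 0, -1], [[0.001, -0.001, 0.052], 0, -1], [[0.001, -0.001, 0.052], 0, -1]])

```text
time_s: 2.22
tool_pos: [0.4899, 0.0262, 0.0705]
ee_rot: [[0.948, 0.319, 0.002], [0.319, -0.948, -0.0], [0.002, 0.001, -1.0]]
wrist_force: [-1.0, -0.1, 0.1]
opening: -0.0
```

```bash
sed -i 's/o\["opening"\].round(4)/o["opening"]/' st.py; python3 st.py
python3 - <<'E'
from plant import eyes
import cv2
a=cv2.resize(eyes.snapshot("scene")["img"][120:240,90:300],None,fx=3.5,fy=3.5); cv2.imwrite("pics/near.png",a[:, :])
E
```

```text
2.225 [0.4899 0.0262 0.0705] [-0.96 -0.05  0.09] -3.3707566452527775e-05 [-0.08 -0.02 -0.29  1.3  -0.    2.73]
[[ 9.478e-01  3.188e-01  2.000e-03]
 [ 3.188e-01 -9.478e-01 -2.000e-04]
 [ 1.800e-03  9.000e-04 -1.000e+00]]
[[-0.0011 -0.001   0.0085]
 [ 0.0308  0.0376  0.0086]
 [ 0.0599  0.0772  0.0087]
 [ 0.0639  0.127   0.0087]
 [ 0.0679  0.1769  0.0088]
 [ 0.0455  0.2207  0.0088]
 [ 0.0202  0.2638  0.0087]]
```

View pics/near.png

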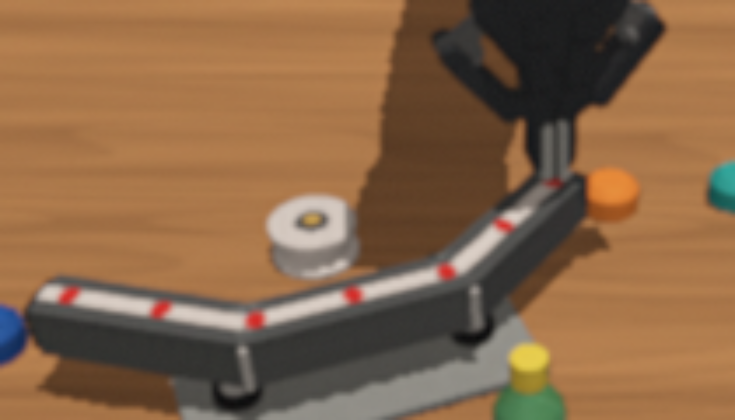

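The tip stands straight above the first mark: near-crop (553,175) against the mark at (548,185). Now I'm making a gentle contact.

Call:
send_rows(commands=[[[-0.001, -0.001, 0.004], 0, -1], [[-0.001, -0.001, 0.007], 0, -1], [[-0.001, -0.001, 0.009], 0, -1], [[-0.001, -0.001, 0.0105], 0, -1], [[-0.001, -0.001, 0.0105], 0, -1]])

```text
time_s: 2.9
tool_pos: [0.4878, 0.0272, 0.0589]
ee_rot: [[0.948, 0.319, -0.0], [0.319, -0.948, 0.0], [-0.0, -0.0, -1.0]]
wrist_force: [-0.6, 0.7, 2.0]
opening: -0.0001
```

```bash
python3 st.py
```

```text
2.9 [0.4878 0.0272 0.0589] [-0.57  0.69  1.96] -0.00010375923563173642 [-0.08 -0.01 -0.31  1.28  0.    2.73]
[[ 9.477e-01  3.192e-01 -1.000e-04]
 [ 3.192e-01 -9.477e-01  2.000e-04]
 [-0.000e+00 -2.000e-04 -1.000e+00]]
[[ 0.0006  0.0007 -0.0031]
 [ 0.0325  0.0392 -0.0031]
 [ 0.0615  0.0789 -0.0031]
 [ 0.0655  0.1287 -0.0031]
 [ 0.0695  0.1786 -0.0031]
 [ 0.0471  0.2224 -0.0031]
 [ 0.0218  0.2655 -0.0031]]
```

Light contact at about 2 N, sunk 3 mm. Now I'm sliding to the third mark.

Call:
send_rows(commands=[[[0.006, 0.008, 0], 0, -1], [[0.013, 0.016, 0], 0, -1], [[0.0195, 0.0235, 0], 0, -1], [[0.026, 0.0315, 0], 0, -1], [[0.0325, 0.0392, 0], 0, -1], [[0.0325, 0.0392, 0], 0, -1], [[0.038, 0.047, 0], 0, -1], [[0.044, 0.055, 0], 0, -1], [[0.05, 0.063, 0], 0, -1], [[0.056, 0.071, 0], 0, -1], [[0.0615, 0.0789, 0], 0, -1], [[0.0615, 0.0789, 0], 0, -1]])

```text
time_s: 4.4
tool_pos: [0.5729, -0.0292, 0.0591]
ee_rot: [[0.948, 0.318, 0.002], [0.318, -0.948, -0.002], [0.002, 0.002, -1.0]]
wrist_force: [1.1, -1.2, 2.1]
opening: 0.0002
```

```bash
python3 st.py
```

```text
4.4 [ 0.5729 -0.0292  0.0591] [ 1.09 -1.18  2.13] 0.00015865936314046804 [-0.17  0.2  -0.08  1.29 -0.    2.65]
[[ 0.948   0.3183  0.0024]
 [ 0.3183 -0.948  -0.0016]
 [ 0.0018  0.0022 -1.    ]]
[[-0.0621 -0.0799 -0.0032]
 [-0.0302 -0.0414 -0.003 ]
 [-0.0011 -0.0017 -0.0029]
 [ 0.0029  0.0481 -0.0028]
 [ 0.007   0.0979 -0.0026]
 [-0.0154  0.1417 -0.0026]
 [-0.0407  0.1849 -0.0025]]
```

Call:
send_rows(commands=[[[-0.0003, 0.007, 0], 0, -1], [[0.0005, 0.017, 0], 0, -1], [[0.0012, 0.027, 0], 0, -1], [[0.002, 0.038, 0], 0, -1], [[0.0029, 0.0485, 0], 0, -1], [[0.0029, 0.0485, 0], 0, -1], [[0.0037, 0.058, 0], 0, -1], [[0.0045, 0.068, 0], 0, -1], [[0.0053, 0.078, 0], 0, -1], [[0.006, 0.088, 0], 0, -1], [[0.007, 0.0979, 0], 0, -1], [[0.007, 0.0979, 0], 0, -1]])

```text
time_s: 5.9
tool_pos: [0.61, -0.1205, 0.059]
ee_rot: [[0.948, 0.318, 0.001], [0.318, -0.948, -0.002], [0.0, 0.003, -1.0]]
wrist_force: [0.4, -1.0, 0.7]
opening: 0.0004
```

```bash
python3 st.py
```

```text
5.9 [ 0.61   -0.1205  0.059 ] [ 0.43 -0.96  0.71] 0.00043936879026796 [-0.3   0.32  0.07  1.32 -0.    2.52]
[[ 9.481e-01  3.178e-01  1.200e-03]
 [ 3.178e-01 -9.481e-01 -2.500e-03]
 [ 3.000e-04  2.700e-03 -1.000e+00]]
[[-0.0683 -0.1782 -0.0035]
 [-0.0364 -0.1397 -0.0034]
 [-0.0072 -0.1    -0.0032]
 [-0.0032 -0.0502 -0.0031]
 [ 0.0009 -0.0004 -0.003 ]
 [-0.0214  0.0434 -0.0029]
 [-0.0467  0.0866 -0.0028]]
```

Call:
send_rows(commands=[[[0.0013, 0.0046, 0.0005], 0, -1], [[-0.004, 0.013, 0.0005], 0, -1], [[-0.0095, 0.0225, 0.0005], 0, -1], [[-0.0155, 0.033, 0.0005], 0, -1], [[-0.0214, 0.0434, 0.0005], 0, -1], [[-0.0214, 0.0434, 0.0005], 0, -1], [[-0.0265, 0.052, 0.0005], 0, -1], [[-0.0315, 0.0605, 0.0005], 0, -1], [[-0.0365, 0.069, 0.0005], 0, -1], [[-0.0415, 0.078, 0.0005], 0, -1], [[-0.0467, 0.0866, 0.0005], 0, -1], [[-0.0467, 0.0866, 0.0005], 0, -1]])

```text
time_s: 7.4
tool_pos: [0.5921, -0.2176, 0.0583]
ee_rot: [[0.948, 0.317, -0.001], [0.317, -0.948, -0.003], [-0.001, 0.002, -1.0]]
wrist_force: [-0.1, -2.0, 1.8]
opening: 0.0
```

```bash
python3 st.py
python3 - <<'E'
from plant import eyes
import cv2
cv2.imwrite("pics/end.png",cv2.resize(eyes.snapshot("scene")["img"][120:280,60:320],None,fx=3,fy=3))
E
```

```text
7.4 [ 0.5921 -0.2176  0.0583] [-0.14 -1.99  1.83] 2.7106632658148943e-05 [-0.46  0.35  0.1   1.32 -0.    2.36]
[[ 9.483e-01  3.175e-01 -7.000e-04]
 [ 3.175e-01 -9.483e-01 -2.600e-03]
 [-1.500e-03  2.200e-03 -1.000e+00]]
[[-2.060e-02 -2.645e-01 -4.200e-03]
 [ 1.140e-02 -2.261e-01 -4.200e-03]
 [ 4.050e-02 -1.864e-01 -4.100e-03]
 [ 4.460e-02 -1.366e-01 -4.000e-03]
 [ 4.870e-02 -8.680e-02 -3.900e-03]
 [ 2.640e-02 -4.290e-02 -3.800e-03]
 [ 1.100e-03  2.000e-04 -3.700e-03]]
```

View pics/end.png

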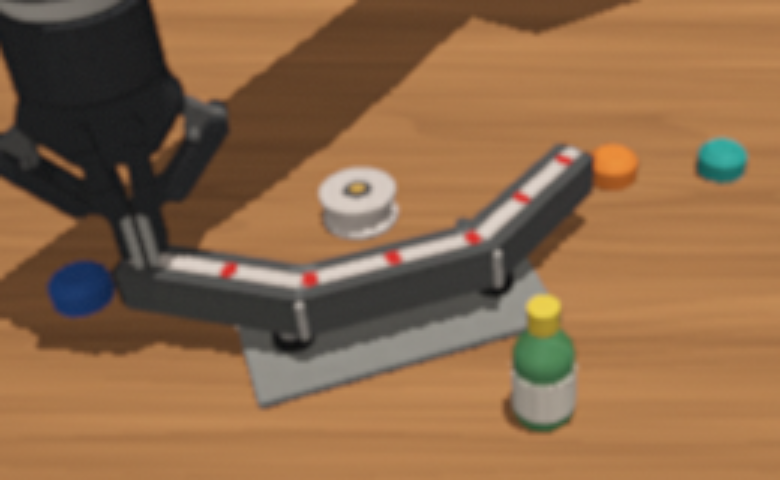

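The fingertip covers the last mark at crop (147,262), with the frame slightly sunk. The loose things are where they were. Lifting clear.

Call:
send_rows(commands=[[[0, 0, -0.01], 0, -1], [[0, 0, -0.04], 0, -1], [[0, 0, -0.08], 0, -1], [[0, 0, -0.12], 0, -1], [[0, 0, -0.15], 0, -1], [[0, 0, -0.15], 0, -1], [[0, 0, -0.15], 0, -1], [[0, 0, -0.15], 0, -1]])

```text
time_s: 8.45
tool_pos: [0.5917, -0.215, 0.2061]
ee_rot: [[0.948, 0.319, -0.003], [0.319, -0.948, 0.002], [-0.003, -0.003, -1.0]]
wrist_force: [0.2, -0.1, 0.1]
opening: 0.0
```

```bash
python3 st.py | head -1
python3 - <<'E'
from plant import eyes, ticket
import cv2,pickle,numpy as np
from fit import cents
d=pickle.load(open("s.pkl","rb")); s=eyes.snapshot("scene")["img"]
print(cents(s,(95,165,258,225)).round(1))
a=d["scene"]["img"]
for n,(x0,y0,x1,y1) in dict(blue=(70,205,98,226),pulley=(163,173,196,198),orange=(257,165,275,184),bottle=(228,216,256,266)).items():
    print(n,np.abs(a[y0:y1,x0:x1].astype(int)-s[y0:y1,x0:x1]).mean().round(1), cv2.phaseCorrelate(*[cv2.cvtColor(i[y0:y1,x0:x1],cv2.COLOR_BGR2GRAY).astype(np.float32) for i in(a,s)]))
cv2.imwrite("pics/final.png",s)
E
```

```text
8.45 [ 0.5917 -0.215   0.2061] [ 0.23 -0.12  0.08] 2.921455006020821e-05 [-0.46  0.33  0.37  1.62  0.    2.36]
[[247.2 171.2   5. ]
 [233.5 184.    4. ]
 [217.  197.3   9. ]
 [109.3 203.9  10. ]
 [190.2 203.9  10. ]
 [135.4 207.7  11. ]
 [162.5 211.4  11. ]]
blue 37.5 ((-0.006980784166085385, -0.1969413537258582), 0.8174149046341578)
pulley 4.4 ((0.013317546681193448, 0.5503573822407564), 1.013652646806505)
orange 3.8 ((0.071560020213429, -0.031191701980771924), 0.9920879382226202)
bottle 3.9 ((-0.028514245550109507, -0.013183387182689188), 1.0059207634528478)
```

View pics/final.png

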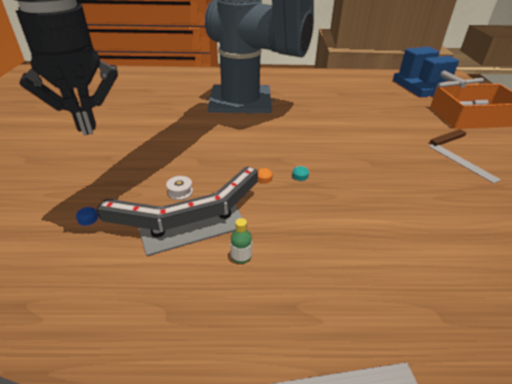

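The hand is clear, the frame has sprung back, and nothing has moved: blue at (87,216), which is only shaded now, pulley (179,187), orange (265,175), bottle (241,243). Handing in.

```bash
python3 -c "
from plant import ticket; print(ticket.finish_job())"
```

```text
the job is handed in; nothing more can be done
None
```

I ran the closed fingertips along the bright strip from mark6, at the orange puck's end, through all seven marks to mark0. I then lifted the hand to about 0.21 m and handed the job in at about 8.5 s.

- **Contact:** The vertical wrist force read about 0.7 to 2.1 N wherever I checked it, and the frame was pressed down 3 to 4 mm. I read the force only at four stops along the strip, so contact between them rests on the commanded height, not on a reading.
- **Position:** At those four stops the measured tip was within about 2 mm of the mark. The largest miss was about 2 mm, at the third mark touched. I cut the bend just before that mark by about 2.5 mm; at the second bend I followed the corner.
- **After the lift:** The wrist force was back near zero and all seven red marks were back at their original pixels. The orange puck, pulley and bottle showed no real shift.
- **Disagreements:** The blue puck's image patch differed in brightness because the hand's shadow fell on it, but its position matched. The 0.7 N reading at the fifth mark was below the roughly 2 N expected at that depth, so I went 0.5 mm lower after it. I put it down to sensor offset or noise.

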